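# Cover a cemented lens and lift off the outer lid

## Task

Put the lens cell flat on the middle of the stage, centred between the two stop bars, and let go of it. Then carry the nested pair of lids over together by the inner lid's stem, lower them gently over the stage until the inner lid stands fully down, and let go. Finally lift the outer lid alone by its collar, without disturbing the inner lid, and finish while still holding it level above the stage with its rim higher than the top of the stem; leave everything else on the table alone.

Things in the scene. Friction and masses are not known exactly. Their poses are not given: they have to be found in the camera images.
- stage: Fixed stage: round dark flange 128 mm dia, 12 mm high, carrying a raised round brass stage 80 mm dia, flat top 30 mm above the table. On it two parallel stop bars (8 x 24 mm, 6 mm high, long side along the stage's y) at +x and -x, inner faces 50 mm apart. Origin: centre of the underside, z up; yaw varies.
- stage_centre (a point): Centre of the stage's top face, midway between the stop bars, 30 mm above the table; axes as the stage (x runs from one stop bar to the other).
- plinth: Fixed round wooden plinth 124 mm dia, 12 mm high, on which the nested lids stand at the start. Origin: centre of the underside.
- pad: Fixed square cork pad 110 x 110 mm, 12 mm high, on which the lens cell lies at the start. Origin: centre of the underside.
- cell: Lens cell: loose low brass cylinder with a glass in its top, 44 mm dia, 16 mm high, about 0.12 kg. Origin: centre of the underside, z up.
- inner_lid: Inner lid: brass bell open below, 0.22 kg. Skirt 94 mm outer, 88 inner dia, 40 deep inside; flat roof, top 44 mm above the rim; round central stem 16 mm dia up to 100 mm above the rim, through the outer lid's collar. Goes over the raised stage with 4 mm play all round, rim standing on the flange 12 mm above the table; cell and stops fit beneath. Origin: centre of the rim plane, z up the stem.
- stem_top (a point): Top end of the inner lid's stem, 100 mm above its rim; with the lids nested it stands 28 mm above the outer lid's collar. Lifting by the stem lifts both lids, the outer one riding on the inner one's roof.
- outer_lid: Outer lid: brass bell, 0.22 kg, roof resting loosely on the inner lid's roof. Skirt 108 mm outer, 102 inner dia; roof 24 to 28 mm above its rim; hole 26 mm dia (5 mm play round the stem) edged by an upright round collar, 40 mm outer dia, top 52 mm above the rim. Nested, its rim is 20 mm above the inner rim. Lifts straight up by the collar. Origin: centre of the rim plane, z up.
- collar_top (a point): Centre of the top of the outer lid's collar, 52 mm above the outer rim; the stem passes through it.
- sprocket: Steel take-up sprocket 44 mm dia, 44 mm high: a bystander, to be left alone. Origin: centre of the underside.
- carbon_holder: Copper carbon holder lying flat, about 125 x 22 mm, 32 mm high: a bystander, to be left alone. Origin: centre of the underside.
- lens_tube: Spare brass lens tube standing, 46 mm dia, 52 mm high: a bystander, to be left alone. Origin: centre of the underside.
- oil_can: Small steel oil can with a pointed spout, 48 mm dia, 70 mm high: a bystander, to be left alone. Origin: centre of the underside.
- opaline_shade: White opaline glass shade, 144 mm dia, 105 mm high: a bystander, to be left alone. Origin: centre of the underside.
- screwdriver: Screwdriver lying flat, origin near its middle: a bystander, to be left alone.
Not all that is in view belongs to the job. What is shaped like the cell but blue or turquoise is not meant.

How it is judged (in metres and radians):
On the way, in this order (a step that is already met when the one before it is completed fails the run):
1. the lens cell lies flat on the stage, centred between the stops, and is let go (z of cell in the frame of stage_centre between -0.002 and 0.003 m and horizontal distance between cell and stage_centre below 0.006 m and angle between cell's own z axis and vertical below 0.06 rad and contact force between cell and the fingers below 0.1 N), for 0.2 s.
2. both lids, still nested, stand fully down over the stage and the cell, and are let go (z of cell in the frame of stage_centre between -0.002 and 0.003 m and horizontal distance between cell and stage_centre below 0.006 m and angle between each of cell, outer_lid's own z axis and vertical below 0.06 rad and z of inner_lid in the frame of stage between 0.009 and 0.0145 m and horizontal distance between inner_lid and stage below 0.006 m and angle between inner_lid's own z axis and vertical below 0.05 rad and z of outer_lid in the frame of inner_lid between 0.017 and 0.023 m and contact force between each of inner_lid, outer_lid and the fingers below 0.1 N and linear speed of inner_lid below 0.02 m/s), for 0.2 s.
At the end, for the whole second after the job is handed in: Cell flat on the stage within 6 mm of centre; inner lid fully down on the flange (3 mm height, 6 mm sideways, 0.05 rad), still, untouched; outer lid held still in the fingers, level within 0.15 rad, within 50 mm of the stage axis, rim over 101 mm above the inner rim, touching no lid or stage (z of cell in the frame of stage_centre between -0.002 and 0.003 m and horizontal distance between cell and stage_centre below 0.006 m and angle between cell's own z axis and vertical below 0.06 rad and z of inner_lid in the frame of stage between 0.009 and 0.0145 m and horizontal distance between inner_lid and stage below 0.006 m and angle between inner_lid's own z axis and vertical below 0.05 rad and linear speed of inner_lid below 0.02 m/s and contact force between inner_lid and the fingers below 0.1 N and z of outer_lid in the frame of inner_lid above 0.101 m and horizontal distance between outer_lid and stage below 0.05 m and angle between outer_lid's own z axis and vertical below 0.15 rad and linear speed of outer_lid below 0.03 m/s and contact force between outer_lid and the fingers above 1 N and contact force between outer_lid and inner_lid below 0.1 N and contact force between outer_lid and stage below 0.1 N); the arm keeps its last pose, push and grip.
It fails at once if the outer lid is parted from the inner lid (over 10 mm up) while the inner lid is not fully down on the stage (z of outer_lid in the frame of inner_lid above 0.03 m and not (z of inner_lid in the frame of stage between 0.009 and 0.0145 m and horizontal distance between inner_lid and stage below 0.006 m and angle between inner_lid's own z axis and vertical below 0.05 rad)).
It fails at once if the inner lid is jerked (over 0.1 m/s) while the outer lid is being lifted off (z of outer_lid in the frame of inner_lid above 0.03 m and linear speed of inner_lid above 0.1 m/s).
It fails at once if the lids are dropped onto the stage (inner lid within 20 mm of its seat and faster than 0.4 m/s) (horizontal distance between inner_lid and stage below 0.015 m and z of inner_lid in the frame of stage below 0.032 m and linear speed of inner_lid above 0.4 m/s).
It fails at once if a bystander (sprocket, carbon holder, lens tube, oil can, shade, screwdriver) is moved more than 20 mm (distance of any of sprocket, carbon_holder, lens_tube, oil_can, opaline_shade, screwdriver from where it was at the start of the episode above 0.02 m).
It also fails if it takes over 72 s, if anything falls off the work surface, if the arm or the gripper's body presses on something with over 40 N, if the wrist force passes 120 N, or if a joint passes its speed limit or range.

## Robot

A 6-joint arm with a two-finger parallel gripper is mounted at the origin on the work surface. World frame = base frame: x ahead of the robot, y to its left, z up, the work surface at z = 0. Lengths are in m, angles in degrees, forces in N, time in s.
With the tool pointing down it reaches from about 0.25 to 0.725 m from the base axis. Payload 9.7 kg.
Tool frame: the origin (TCP) lies midway between the tips of the shut fingers; the grasp point (between the pads) lies 19 mm behind it (bot.pinch_z is the distance from the TCP to the grasp point, in m); z points along the fingers, y is the line along which they close (so a half turn about z gives the same grasp; the last joint's range is limited). The gripper opens to 85 mm and grips with 20 to 120 N. Pads are 22 mm wide; open, the fingers measure 114 mm over their backs; the gripper's body (76 mm by 85 mm) begins 54 mm behind the grasp point. The pads swing forward as they close: fully open they stand 13 mm farther back than shut.
Start: joints at [-74.656, 4.979, 10.078, 95.1, 0, 90], TCP at [0.146, -0.53, 0.231] pointing down, gripper open.
Joint ranges: [-179.16, 179.16], [-48.56, 103.87], [-65.8, 70.77], [-126.05, 130.52], [-82.76, 87.17], [-180, 180]. Speed limits (degrees/s): [127.2, 127.2, 147.25, 180, 180, 180].

## Interface

Orientations are given as [roll, pitch, yaw] about the fixed x, y, z axes, in that order (R = Rz(yaw) Ry(pitch) Rx(roll)).
In Python, from workcell import sensors, camera, ticket, bot gives the robot as it stands.
- The arm moves only by the shell command python3 -m handwheel 'ROWS' [FORCE]. ROWS is a JSON object of lists of equal length, an entry for each row: "gripper": the opening, from -1 (shut) to 1 (fully open); "slide": the shift along the tool's x, y, z in mm, a list of three; "yaw": the turn about the tool's z in rad. A call has 1 to 8 rows; each row shifts and turns the commanded pose from where the row before left it, along the tool's axes as they then stand; what a row does not reach is not made up. A row lasts 1/12 s, in which the tool goes at most 41.7 mm and 7.16 degrees, less where a joint would pass 70% of its speed; a pose out of reach is approached as far as the arm can. A call is refused whole if a number of a shift passes 41.7 or a number of a turn 0.125, either way. A call with a gripper value outside its range is refused whole. The fingers move at their own pace and stop on an object; FORCE is the grip in N (left out, the last holds). Time passes only in rows, so rows that do not move let the fingers close. It gives the time, the measured TCP pose, the force, the opening and the grip force at its end, in the units of the state.
- sensors.get_obs(): the state, without advancing time (a new reading comes with each control period).
- camera(name): name is "scene" or "top" or "wrist"; returns a dict with "img" (480x640x3 uint8, red, green, blue), "fx", "fy", "cx", "cy" (pixels), "R" (3x3) and "t" (3): a world point X has camera coordinates R X + t. Camera axes: x right, y down, z forward; pixel columns grow to the right and rows downward; lengths in m; the calibration is good to about 2 mm. A picture is of the moment at which its call begins. There is no depth.
- ticket.job_done(): hands the job in; it is judged then, once.
The state is a dict: "time": time; "q": joint angles; "qd": joint speeds; "joint_efforts": joint torques, N m; "ee_pos": TCP position; "tcp_rot": TCP orientation; "wrist_force": force on the tool from outside, world axes, zero at the start; "torque": the same for the moment, N m; "opening": finger opening in m; "grasp_force": force on a finger pad.
Only numpy, scipy, OpenCV 4.12 (cv2) and the standard library are available. Lean on these libraries where they do the work, as an engineer would, in place of code of your own. Each camera call takes 0.05 s, during which the arm holds its last target. There are 200 camera calls.

## Working session

There is one attempt and no reset: what is moved stays moved. The work goes in short steps, Python scripts to look and compute and a shell command to move; the robot and the scene stay as the last step left them, time stands still between calls to the robot, and variables do not carry over. Pictures are saved under pics/ and viewed, at most 10 in all, crops included, and the job is handed in when it is done.

```bash
mkdir -p pics; cat > h.py <<'E'
import numpy as np, cv2
from workcell import sensors, camera, ticket, bot
def ray(c,u,v,z):
    R=np.array(c["R"]);t=np.array(c["t"]);o=-R.T@t
    d=R.T@np.array([(u-c["cx"])/c["fx"],(v-c["cy"])/c["fy"],1.0])
    return o+d*(z-o[2])/d[2]
def save(c,n): cv2.imwrite("pics/"+n,c["img"][:,:,::-1])
E
python3 - <<'E'
from h import *
for n in("top","scene"):
    c=camera(n);save(c,n+".png");np.save(n+".npy",c,allow_pickle=True)
    print(n,c["fx"],c["cx"],c["cy"],-np.array(c["R"]).T@np.array(c["t"]),np.round(c["R"],3).tolist())
o=sensors.get_obs();print(o["ee_pos"],o["tcp_rot"],bot.pinch_z)
E
```

```text
top 456.08478331377194 315.1785012510953 239.6105348530338 [0.34216226 0.01062892 1.31244842] [[-0.021, -1.0, -0.016], [-0.988, 0.023, -0.154], [0.155, 0.012, -0.988]]
scene 436.815213997815 323.4379462298025 244.77365386622583 [ 1.2217949  -0.16804357  0.7788662 ] [[0.26, 0.966, 0.005], [0.662, -0.175, -0.728], [-0.703, 0.192, -0.685]]
[ 0.14550237 -0.5301998   0.23063723] [-1.79931118e+02 -1.10630950e-03  1.53466788e+01] 0.0187
```

View pics/top.png

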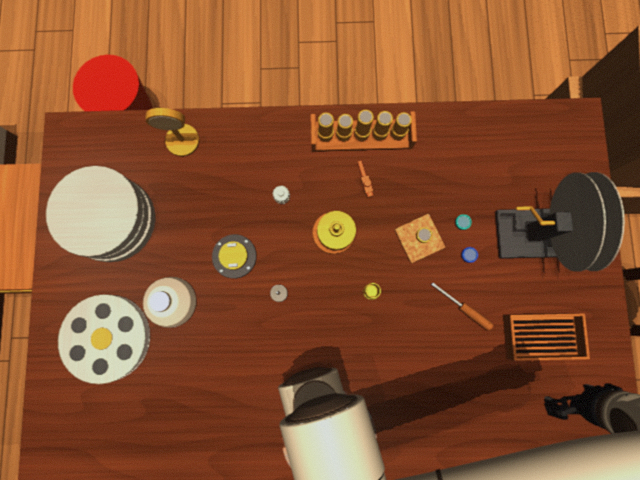

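View pics/scene.png

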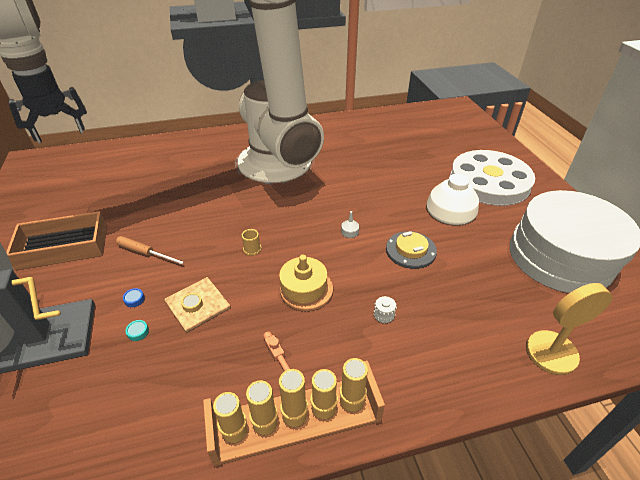

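Top view: the stage is at (234,256) with its bars at about (231,245) and (237,268). The nested lids are at (336,232). Cell candidates are the brass/grey disc on the cork pad (424,236), the turquoise disc (464,222) and the blue disc (470,255). The one on the cork fits the description; the coloured two are decoys. I'll confirm it in a crop and measure.

```bash
python3 - <<'E'
from h import *
c=np.load("top.npy",allow_pickle=True).item();s=np.load("scene.npy",allow_pickle=True).item()
def crop(c,u,v,r=32,k=8):
    return cv2.resize(c["img"][v-r:v+r,u-r:u+r],None,fx=k*32/r,fy=k*32/r,interpolation=cv2.INTER_CUBIC)[:256*2//2*2]
a=[cv2.resize(c["img"][v-28:v+28,u-28:u+28],(380,290),interpolation=cv2.INTER_CUBIC) if 0 else cv2.resize(c["img"][v-28:v+28,u-28:u+28],(290,290),interpolation=cv2.INTER_CUBIC) for u,v in((234,256),(336,232),(424,236))][:]
b=[cv2.resize(s["img"][v-32:v+32,u-32:u+32],(290,290),interpolation=cv2.INTER_CUBIC) for u,v in((412,247),(305,275),(195,303))]
im=np.vstack([np.hstack(a),np.hstack(b)]);im=cv2.resize(im,(798,532))
cv2.imwrite("pics/crops.png",im[:,:,::-1])
for nm,cam,boxes in(("top",c,[("stage",205,225,262,285),("lids",305,200,365,262),("cell",395,210,450,265)]),("scene",s,[("stage",380,225,440,270),("lids",275,250,336,310),("cell",160,275,232,330)])):
    for n,x0,y0,x1,y1 in boxes:
        h=cv2.cvtColor(cam["img"],cv2.COLOR_RGB2HSV)[y0:y1,x0:x1]
        m=cv2.inRange(h,(22,120,90),(35,255,255))
        k,l,st,ce=cv2.connectedComponentsWithStats(m)
        for i in range(1,k):
            if st[i,4]>25: print(nm,n,st[i].tolist(),ce[i]+[x0,y0])
E
```

```text
top stage [13, 16, 30, 29, 575] [232.4626087  255.04521739]
top lids [12, 11, 39, 39, 1124] [336.18149466 229.76868327]
scene stage [17, 7, 31, 22, 417] [411.7793765  242.36690647]
scene lids [5, 7, 47, 36, 899] [303.7352614  275.09010011]
scene cell [26, 18, 15, 11, 26] [195.26923077 295.84615385]
```

View pics/crops.png

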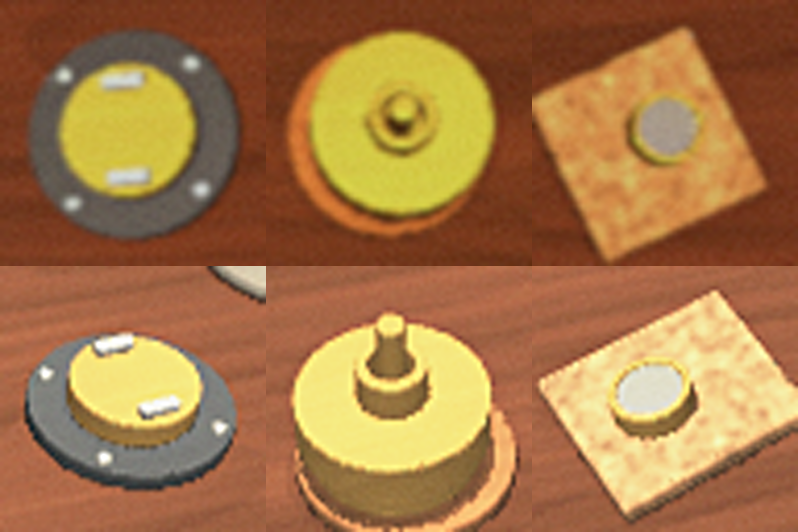

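The crops confirm it. The cell is the brass ring with grey glass on the cork, at top (424.6,234.7). The stage bars are at (231.9,245.0) and (233.0,265.3), and the stem top is at (337,226.7). Cast rays from both views.

```bash
python3 - <<'E'
from h import *
c=np.load("top.npy",allow_pickle=True).item();s=np.load("scene.npy",allow_pickle=True).item()
T=lambda x,y,u,v:(u-28+x*56/266,v-28+y*56/266)
S=lambda x,y,u,v:(u-32+x*64/266,v-32+y*64/266)
for n,t,sc,z in(("bar1",T(123,81,234,256),S(114,343-266,412,247),.036),("bar2",T(128,177,234,256),S(160,406-266,412,247),.036),
 ("stem",T(404-266,106,336,232),S(390-266,322-266,305,275),.112),("roof",T(404-266,122,336,232),S(393-266,396-266,305,275),.06),("cell",T(668-532,127,424,236),S(653-532,388-266,195,303),.028)):
    print(n,ray(c,*t,z)[:2].round(4),ray(s,*sc,z)[:2].round(4))
# cell glass by mask (grey), stage bars, flange
h=cv2.cvtColor(c["img"],cv2.COLOR_RGB2HSV)
m=cv2.inRange(h[218:255,408:442],(0,0,90),(180,70,255));mm=cv2.moments(m,True);print(mm["m00"],ray(c,408+mm["m10"]/mm["m00"],218+mm["m01"]/mm["m00"],.028))
m=cv2.inRange(h[225:290,205:265],(0,0,40),(180,80,255));k=max(cv2.findContours(m,cv2.RETR_EXTERNAL,2)[0],key=cv2.contourArea);e=cv2.fitEllipse(k);print("flange",e,ray(c,e[0][0]+205,e[0][1]+225,.011))
E
```

```text
bar1 [0.5321 0.2632] [0.4744 0.2591]
bar2 [0.4745 0.2599] [0.5335 0.2633]
stem [ 0.5649 -0.0335] [ 0.5623 -0.0335]
roof [ 0.565  -0.0351] [ 0.5665 -0.0343]
cell [ 0.5501 -0.2848] [ 0.5507 -0.2838]
88.0 [ 0.551008  -0.2833058  0.028    ]
flange ((28.79229736328125, 30.987699508666992), (41.83097457885742, 42.98826599121094), 58.778568267822266) [0.50390466 0.26247835 0.011     ]
```

```bash
python3 -m handwheel '{"gripper":[1,1,1,1,1,1,1,1],"slide":[[0,0,0],[0,0,0],[28,-15,0],[28,-15,0],[28,-15,0],[28,-15,0],[28,-15,0],[28,-15,0]],"yaw":[0.103,0.103,0,0,0,0,0,0]}' 40
python3 -m handwheel '{"gripper":[1,1,1,1,1,1,1,1],"slide":[[28,-15,0],[28,-15,0],[28,-15,0],[28,-15,0],[28,-15,0],[28,-14,0],[28,-14,0],[28,-13,0]],"yaw":[0,0,0,0,0,0,0,0]}'
```

```text
time: 0.77
ee_pos: [0.3087, -0.4291, 0.231]
tcp_rot: [-180.0, 0.0, 3.5]
wrist_force: [-0.4, -1.0, -0.6]
opening: 0.0854
grasp_force: 0.0
time: 1.43
ee_pos: [0.5252, -0.2994, 0.2309]
tcp_rot: [-180.0, 0.0, 3.6]
wrist_force: [0.2, -0.8, 0.0]
opening: 0.0856
grasp_force: 0.0
```

```bash
python3 -m handwheel '{"gripper":[1,1,1],"slide":[[0,0,0],[0,0,0],[0,0,0]],"yaw":[0,0,0]}'
python3 - <<'E'
from h import *
c=camera("wrist");save(c,"w1.png");np.save("w1.npy",c,allow_pickle=True)
R=np.array(c["R"]);print(-R.T@np.array(c["t"]),R.round(2).tolist())
print(R@np.array([.5505,-.284,.028])+c["t"])
E
```

```text
time: 1.68
ee_pos: [0.5238, -0.3005, 0.2308]
tcp_rot: [-180.0, 0.1, 3.6]
wrist_force: [-1.0, 0.2, 0.0]
opening: 0.0852
grasp_force: 0.0
[ 0.60235372 -0.29522541  0.37342988] [[0.06, -1.0, 0.0], [-0.95, -0.06, 0.31], [-0.31, -0.02, -0.95]]
[-0.01449086 -0.05766739  0.34438512]
```

View pics/w1.png

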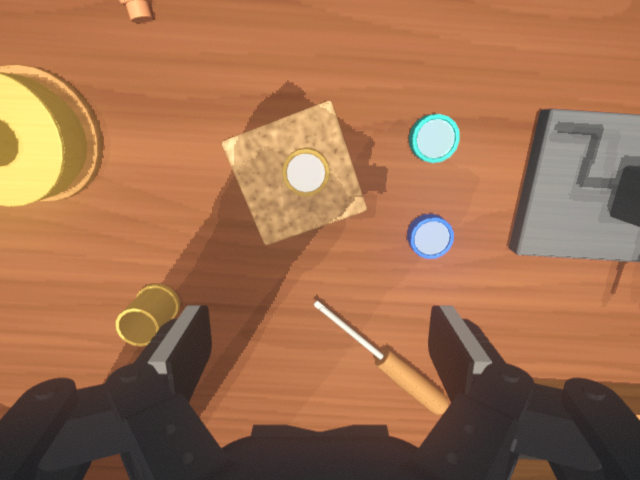

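The wrist view shows the cell glass at (306,171) on the cork, with turquoise at (435,138) and blue at (432,237) well clear. The gripper fell short of the cell by about 27 mm in x.

```bash
cat >> h.py <<'E'
def blob(c,box,lo,hi,z):
    x0,y0,x1,y1=box;h=cv2.cvtColor(c["img"],cv2.COLOR_RGB2HSV)[y0:y1,x0:x1]
    k=max(cv2.findContours(cv2.inRange(h,lo,hi),cv2.RETR_EXTERNAL,2)[0],key=cv2.contourArea)
    e=cv2.fitEllipse(cv2.convexHull(k));u,v=e[0][0]+x0,e[0][1]+y0
    return (u,v),e[1],ray(c,u,v,z)
def delta(x,y,z=None):
    o=sensors.get_obs();p=np.array(o["ee_pos"]);a=np.radians(o["tcp_rot"][2]);d=np.array([x,y])-p[:2]
    print("tool dx,dy mm",1e3*np.array([np.cos(a)*d[0]+np.sin(a)*d[1],np.sin(a)*d[0]-np.cos(a)*d[1]]).round(4), "dz",None if z is None else 1e3*(p[2]-z),"at",p.round(4))
E
python3 - <<'E'
from h import *
c=np.load("w1.npy",allow_pickle=True).item()
r=blob(c,(270,140,345,205),(0,0,150),(180,60,255),.028);print(r);delta(r[2][0],r[2][1])
E
```

```text
((305.3481559753418, 172.36637496948242), (37.37746047973633, 38.28759002685547), array([ 0.55070699, -0.28564563,  0.028     ]))
tool dx,dy mm [ 28.1 -13.5] dz None at [ 0.5235 -0.3009  0.2311]
```

```bash
python3 -m handwheel '{"gripper":[1,1,1,1,1,1,1,1],"slide":[[14,-7,0],[14,-7,20],[0,0,30],[0,0,30],[0,0,30],[0,0,30],[0,0,0],[0,0,0]],"yaw":[0,0,0,0,0,0,0,0]}'
python3 - <<'E'
from h import *
delta(.5508,-.285,.014)
E
```

```text
time: 2.4
ee_pos: [0.5501, -0.2848, 0.0906]
tcp_rot: [-179.9, 0.1, 3.5]
wrist_force: [-0.2, 0.5, 1.3]
opening: 0.0856
grasp_force: 0.0
tool dx,dy mm [0.7 0.3] dz 76.6482383931271 at [ 0.5501 -0.2848  0.0906]
```

```bash
python3 -m handwheel '{"gripper":[1,1,1,1,1,1,1,1],"slide":[[1,0,20],[0,0,20],[0,0,16],[0,0,10],[0,0,6],[0,0,4],[0,0,0],[0,0,0]],"yaw":[0,0,0,0,0,0,0,0]}'
python3 -m handwheel '{"gripper":[0,0,-0.4,-0.4,-0.4,-0.4,-0.4,-0.4],"slide":[[0,0,0],[0,0,0],[0,0,0],[0,0,0],[0,0,0],[0,0,0],[0,0,0],[0,0,0]],"yaw":[0,0,0,0,0,0,0,0]}' 40
```

```text
time: 3.07
ee_pos: [0.5527, -0.2851, 0.0165]
tcp_rot: [180.0, -0.1, 3.5]
wrist_force: [-0.8, -0.6, 0.6]
opening: 0.0855
grasp_force: 0.0
time: 3.73
ee_pos: [0.5525, -0.2849, 0.0161]
tcp_rot: [180.0, -0.1, 3.5]
wrist_force: [-1.3, 0.7, 6.4]
opening: 0.0425
grasp_force: 40.9
```

```bash
python3 -m handwheel '{"gripper":[-0.4,-0.4,-0.4,-0.4,-0.4,-0.4,-0.4,-0.4],"slide":[[0,0,-5],[0,0,-15],[0,0,-25],[0,0,-30],[0,0,-30],[0,0,-30],[0,0,-30],[0,0,0]],"yaw":[0,0,0,0,0,0,0,0]}'
python3 - <<'E'
from h import *
c=camera("wrist");save(c,"w2.png")
delta(.5035,.2615,.034)
E
```

```text
time: 4.4
ee_pos: [0.5536, -0.2856, 0.1871]
tcp_rot: [179.8, -0.4, 3.5]
wrist_force: [0.4, -0.2, 0.2]
opening: 0.0424
grasp_force: 40.8
tool dx,dy mm [ -15.9 -549. ] dz 150.019575899774 at [ 0.5533 -0.2854  0.184 ]
```

View pics/w2.png

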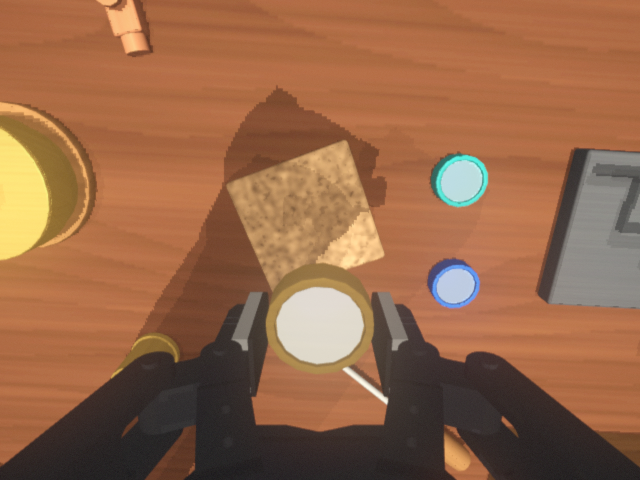

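The cell is held level between the pads at (320,325). Carry it to just short of the stage and look there.

```bash
python3 -m handwheel '{"gripper":[-0.4,-0.4,-0.4,-0.4,-0.4,-0.4,-0.4,-0.4],"slide":[[-1,-20,0],[-1,-34,0],[-1,-34,0],[-1,-34,0],[-1,-34,0],[-1,-34,0],[-1,-34,0],[-1,-34,0]],"yaw":[0,0,0,0,0,0,0,0]}'
python3 -m handwheel '{"gripper":[-0.4,-0.4,-0.4,-0.4,-0.4,-0.4,-0.4,-0.4],"slide":[[-1,-34,0],[-1,-34,0],[-1,-34,0],[-1,-34,0],[-1,-34,0],[-1,-34,0],[-1,-34,0],[-1,-24,0]],"yaw":[0,0,0,0,0,0,0,0]}'
python3 -m handwheel '{"gripper":[-0.4,-0.4,-0.4],"slide":[[0,0,0],[0,0,0],[0,0,0]],"yaw":[0,0,0]}'
python3 - <<'E'
from h import *
c=camera("wrist");save(c,"w3.png");np.save("w3.npy",c,allow_pickle=True)
delta(.5035,.2615,.034)
E
```

```text
time: 5.12
ee_pos: [0.5272, -0.0263, 0.1789]
tcp_rot: [-180.0, 0.1, 3.5]
wrist_force: [0.8, -0.1, -0.8]
opening: 0.0427
grasp_force: 40.8
time: 5.78
ee_pos: [0.5055, 0.1316, 0.1856]
tcp_rot: [-175.6, 0.2, 12.2]
wrist_force: [-0.5, 0.1, -1.4]
opening: 0.0424
grasp_force: 40.8
time: 6.03
ee_pos: [0.5062, 0.1301, 0.1864]
tcp_rot: [-175.7, 0.1, 12.1]
wrist_force: [0.5, 0.2, -0.2]
opening: 0.0428
grasp_force: 40.9
tool dx,dy mm [  24.8 -129.2] dz 152.4553060663962 at [0.5063 0.13   0.1865]
```

View pics/w3.png

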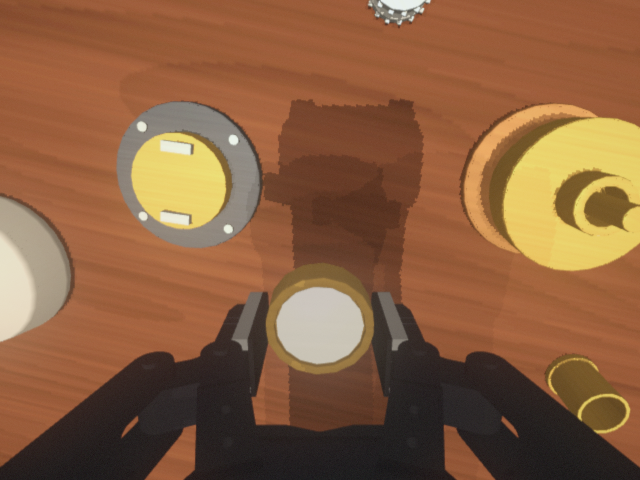

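```bash
python3 - <<'E'
from h import *
print(np.round(sensors.get_obs()["q"],1))
c=np.load("w3.npy",allow_pickle=True).item()
for b in((155,138,200,158),(155,208,200,228)): print(blob(c,b,(0,0,150),(180,70,255),.036))
r=blob(c,(110,95,268,255),(0,0,40),(180,90,130),.012);print("flange",r)
E
```

```text
[ 12.    0.5   0.4  89.9   4.4 179.9]
((176.1874485015869, 147.13281726837158), (12.204375267028809, 47.09650421142578), array([0.53297176, 0.26248313, 0.036     ]))
((174.18774795532227, 217.53063297271729), (12.13272762298584, 36.816917419433594), array([0.47537078, 0.25896553, 0.036     ]))
flange ((188.29771423339844, 173.6366729736328), (138.15960693359375, 153.03370666503906), array([0.50858257, 0.26028067, 0.012     ]))
```

```bash
python3 -m handwheel '{"gripper":[-0.4,-0.4,-0.4,-0.4,-0.4],"slide":[[0,0,0],[0,0,0],[0,0,0],[0,0,0],[0,0,0]],"yaw":[-0.12,-0.12,-0.12,0,0]}'; python3 -c "
from h import *
print(np.round(sensors.get_obs()['q'],1))"
```

```text
time: 6.5
ee_pos: [0.5064, 0.1301, 0.1867]
tcp_rot: [-175.9, -1.5, 32.4]
wrist_force: [0.3, -0.4, -1.5]
opening: 0.0427
grasp_force: 40.8
[ 12.    0.5   0.4  90.    4.4 159.5]
```

The wrist (joint 6) hit its 180° stop, which left a 4.4° tilt in joint 5. Running gently into the opposite stop should take it out, and a half turn is needed for the stage anyway.

```bash
python3 -m handwheel '{"gripper":[-0.4,-0.4,-0.4,-0.4,-0.4,-0.4,-0.4,-0.4],"slide":[[0,0,0],[0,0,0],[0,0,0],[0,0,0],[0,0,0],[0,0,0],[0,0,0],[0,0,0]],"yaw":[-0.124,-0.124,-0.124,-0.124,-0.124,-0.124,-0.124,-0.124]}' >/dev/null
python3 -m handwheel '{"gripper":[-0.4,-0.4,-0.4,-0.4,-0.4,-0.4,-0.4,-0.4],"slide":[[0,0,0],[0,0,0],[0,0,0],[0,0,0],[0,0,0],[0,0,0],[0,0,0],[0,0,0]],"yaw":[-0.124,-0.124,-0.124,-0.124,-0.124,-0.124,-0.124,-0.124]}' >/dev/null
python3 -m handwheel '{"gripper":[-0.4,-0.4,-0.4,-0.4,-0.4,-0.4,-0.4,-0.4],"slide":[[0,0,0],[0,0,0],[0,0,0],[0,0,0],[0,0,0],[0,0,0],[0,0,0],[0,0,0]],"yaw":[-0.124,-0.124,-0.124,-0.124,-0.124,-0.124,-0.124,-0.124]}' >/dev/null
python3 -m handwheel '{"gripper":[-0.4,-0.4,-0.4,-0.4,-0.4,-0.4,-0.4,-0.4],"slide":[[0,0,0],[0,0,0],[0,0,0],[0,0,0],[0,0,0],[0,0,0],[0,0,0],[0,0,0]],"yaw":[-0.124,-0.124,-0.124,-0.124,-0.124,-0.124,-0.124,-0.124]}' >/dev/null
python3 -m handwheel '{"gripper":[-0.4,-0.4,-0.4,-0.4,-0.4,-0.4,-0.4,-0.4],"slide":[[0,0,0],[0,0,0],[0,0,0],[0,0,0],[0,0,0],[0,0,0],[0,0,0],[0,0,0]],"yaw":[-0.124,-0.124,-0.124,-0.124,-0.124,-0.124,-0.124,-0.124]}' >/dev/null
python3 -m handwheel '{"gripper":[-0.4,-0.4,-0.4,-0.4,-0.4,-0.4,-0.4,-0.4],"slide":[[0,0,0],[0,0,0],[0,0,0],[0,0,0],[0,0,0],[0,0,0],[0,0,0],[0,0,0]],"yaw":[-0.124,-0.124,-0.124,-0.124,-0.124,-0.124,-0.124,0]}'
python3 -c "
from h import *
print(np.round(sensors.get_obs()['q'],1))"
```

```text
time: 10.5
ee_pos: [0.5064, 0.1303, 0.1868]
tcp_rot: [-175.7, 0.5, 6.8]
wrist_force: [0.0, -1.1, -1.0]
opening: 0.0427
grasp_force: 40.8
[  12.1    0.5    0.4   90.     4.4 -174.7]
```

```bash
python3 -m handwheel '{"gripper":[-0.4,-0.4,-0.4],"slide":[[0,0,0],[0,0,0],[0,0,0]],"yaw":[-0.12,-0.12,0]}'
python3 -c "
from h import *
print(np.round(sensors.get_obs()['q'],1))"
```

```text
time: 10.75
ee_pos: [0.4945, 0.1704, 0.1868]
tcp_rot: [-177.3, -0.5, 17.0]
wrist_force: [0.3, -0.2, -0.5]
opening: 0.0426
grasp_force: 41.0
[ 1.750e+01 -0.000e+00 -1.000e-01  8.940e+01  2.700e+00 -1.795e+02]
```

```bash
python3 -m handwheel '{"gripper":[-0.4,-0.4,-0.4],"slide":[[0,0,0],[0,0,0],[0,0,0]],"yaw":[-0.12,-0.12,0]}'
python3 -c "
from h import *
print(np.round(sensors.get_obs()['q'],1))"
```

```text
time: 11.0
ee_pos: [0.4684, 0.2291, 0.1868]
tcp_rot: [179.9, -0.9, 25.7]
wrist_force: [0.3, -0.2, -2.4]
opening: 0.0423
grasp_force: 41.1
[ 2.610e+01 -6.000e-01 -6.000e-01  8.900e+01 -1.000e-01 -1.795e+02]
```

```bash
python3 -m handwheel '{"gripper":[-0.4,-0.4,-0.4,-0.4,-0.4,-0.4,-0.4,-0.4],"slide":[[0,0,0],[0,0,0],[0,0,0],[0,0,0],[0,0,0],[0,0,0],[0,0,0],[0,0,0]],"yaw":[0.124,0.124,0.124,0.124,0.124,0.124,0.124,0.124]}' >/dev/null
python3 -m handwheel '{"gripper":[-0.4,-0.4,-0.4,-0.4,-0.4,-0.4,-0.4,-0.4],"slide":[[0,0,0],[0,0,0],[0,0,0],[0,0,0],[0,0,0],[0,0,0],[0,0,0],[0,0,0]],"yaw":[0.124,0.124,0.124,0.124,0.124,0.124,0.124,0.124]}' >/dev/null
python3 -m handwheel '{"gripper":[-0.4,-0.4,-0.4,-0.4,-0.4,-0.4,-0.4,-0.4],"slide":[[0,0,0],[0,0,0],[0,0,0],[0,0,0],[0,0,0],[0,0,0],[0,0,0],[0,0,0]],"yaw":[0.124,0.124,0.124,0.124,0.124,0.124,0.124,0.124]}' >/dev/null
python3 -m handwheel '{"gripper":[-0.4,-0.4,-0.4,-0.4,-0.4,-0.4,-0.4],"slide":[[0,0,0],[0,0,0],[0,0,0],[0,0,0],[0,0,0],[0,0,0],[0,0,0]],"yaw":[0.124,0.124,0.124,0.124,0.057,0,0]}'
python3 - <<'E'
from h import *
c=camera("top");np.save("t2.npy",c,allow_pickle=True)
delta(.5042,.2608,.034);print(np.round(sensors.get_obs()['q'],1))
E
```

```text
time: 13.58
ee_pos: [0.4703, 0.2253, 0.1868]
tcp_rot: [179.8, 0.9, -176.7]
wrist_force: [-0.7, 0.2, -0.6]
opening: 0.0423
grasp_force: 41.1
tool dx,dy mm [-35.9  33.4] dz 152.82316649071788 at [0.4703 0.2253 0.1868]
[25.7 -0.6 -0.6 89.1 -0.1 22.3]
```

```bash
python3 - <<'E'
from h import *
c=camera("wrist");np.save("w4.npy",c,allow_pickle=True);save(c,"w4.png")
o=sensors.get_obs();p=o["ee_pos"]
r=blob(c,(265,275,375,375),(0,0,170),(180,50,255),p[2]+.012);print(r,p)
delta(.5038+p[0]-r[2][0],.2611+p[1]-r[2][1],.034)
E
```

```text
((319.4569664001465, 324.74925994873047), (76.1863784790039, 86.32120513916016), array([0.47053482, 0.22562181, 0.19879803])) [0.47027268 0.22536647 0.18679803]
tool dx,dy mm [-35.3  33.4] dz 152.79802743667915 at [0.4703 0.2254 0.1868]
```

View pics/w4.png

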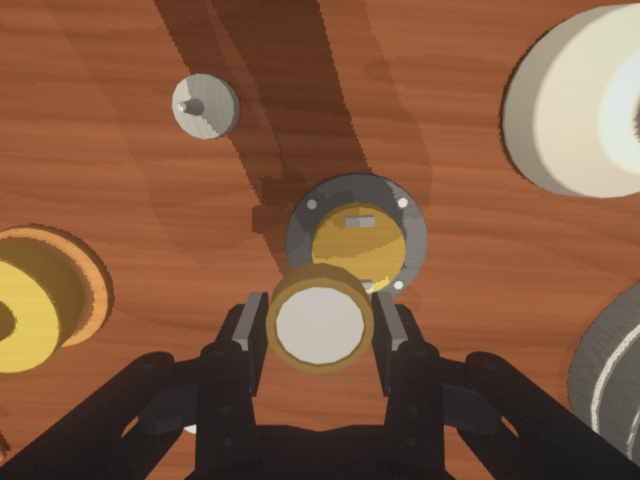

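The cell is centred on the TCP and the stage is just ahead at (358,248). The shade edge is over 100 mm away from the stage.

```bash
python3 -m handwheel '{"gripper":[-0.4,-0.4,-0.4,-0.4,-0.4,-0.4,-0.4,-0.4],"slide":[[-18,17,0],[-17,16,0],[0,0,25],[0,0,25],[0,0,25],[0,0,20],[0,0,0],[0,0,0]],"yaw":[0,0,0,0,0,0,0,0]}'
python3 - <<'E'
from h import *
delta(.5038,.2611,.034);c=camera("wrist");save(c,"w5.png")
p=sensors.get_obs()["ee_pos"]
print(blob(c,(265,275,375,375),(0,0,170),(180,50,255),p[2]+.012))
E
```

```text
time: 14.35
ee_pos: [0.5041, 0.2607, 0.092]
tcp_rot: [179.8, 0.8, -176.6]
wrist_force: [0.5, 0.3, -0.3]
opening: 0.0425
grasp_force: 41.1
tool dx,dy mm [0.3 0.4] dz 58.00495108713194 at [0.5041 0.2607 0.092 ]
((319.4806251525879, 324.8049201965332), (76.38799285888672, 86.6970443725586), array([0.50349006, 0.26098938, 0.10545602]))
```

View pics/w5.png

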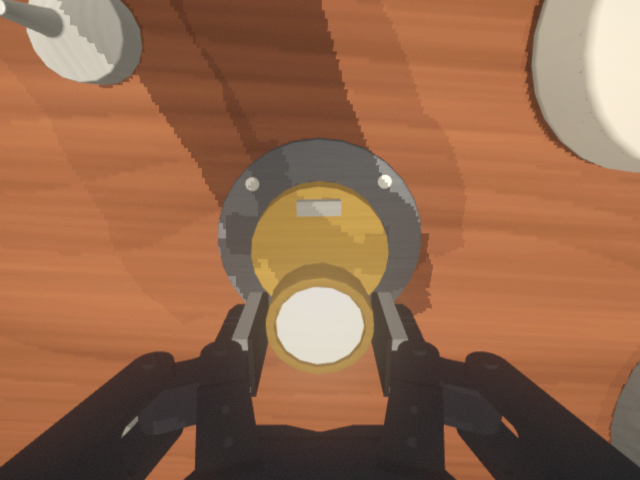

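Bar and cell share column 319, so they are lined up. Lower.

```bash
python3 -m handwheel '{"gripper":[-0.4,-0.4,-0.4,-0.4,-0.4,-0.4,-0.4,-0.4],"slide":[[0,0,15],[0,0,15],[0,0,12],[0,0,8],[0,0,4],[0,0,0],[0,0,0],[0,0,0]],"yaw":[0,0,0,0,0,0,0,0]}'
python3 -m handwheel '{"gripper":[-0.4,-0.4,-0.4,-0.4],"slide":[[0,0,2],[0,0,1],[0,0,0],[0,0,0]],"yaw":[0,0,0,0]}'
```

```text
time: 15.07
ee_pos: [0.5059, 0.2615, 0.0394]
tcp_rot: [179.7, 1.0, -176.6]
wrist_force: [-0.5, -0.9, 0.1]
opening: 0.0426
grasp_force: 41.1
time: 15.4
ee_pos: [0.5057, 0.2617, 0.0369]
tcp_rot: [179.7, 1.0, -176.6]
wrist_force: [-4.0, -1.0, 7.4]
opening: 0.0424
grasp_force: 42.1
```

```bash
python3 -m handwheel '{"gripper":[-0.4,-0.4,-0.4,-0.4,0.1,0.2,0.35,0.35],"slide":[[1.5,0,-1],[0,0,1.5],[0,0,0.5],[0,0,0],[0,0,0],[0,0,0],[0,0,0],[0,0,0]],"yaw":[0,0,0,0,0,0,0,0]}'
python3 -m handwheel '{"gripper":[0.35,0.35,0.35,0.35,0.5,0.5,0.5,0.5],"slide":[[0,0,-5],[0,0,-10],[0,0,-20],[0,0,-30],[0,0,-30],[0,0,-30],[0,0,0],[0,0,0]],"yaw":[0,0,0,0,0,0,0,0]}'
python3 - <<'E'
from h import *
c=camera("wrist");save(c,"w6.png");np.save("w6.npy",c,allow_pickle=True);t=camera("top");np.save("t3.npy",t,allow_pickle=True)
delta(.5038,.2611)
E
```

```text
time: 16.07
ee_pos: [0.5039, 0.2612, 0.0341]
tcp_rot: [179.8, 0.9, -176.6]
wrist_force: [-0.3, 0.1, -0.2]
opening: 0.0578
grasp_force: 0.0
time: 16.73
ee_pos: [0.5031, 0.2611, 0.1625]
tcp_rot: [179.6, 1.1, -176.6]
wrist_force: [-0.4, 0.1, -0.8]
opening: 0.0639
grasp_force: 0.0
tool dx,dy mm [-1.9  0.4] dz None at [0.502  0.2606 0.1594]
```

View pics/w6.png

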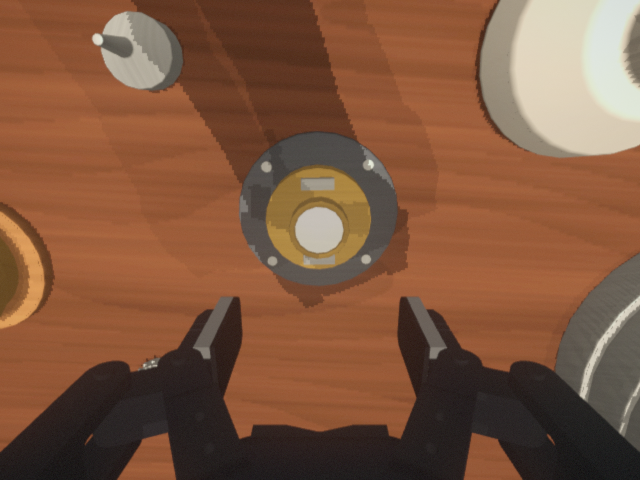

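The cell lies flat on the stage, with its glass at (319,230) between the bars at (318,184) and (320,261). Check that by rays, get a better stage centre from the four flange screws, and re-measure the lids.

```bash
python3 - <<'E'
from h import *
c=np.load("w6.npy",allow_pickle=True).item();t=np.load("t3.npy",allow_pickle=True).item()
r=blob(c,(290,203,350,254),(0,0,140),(180,60,255),.046);print("cell",r)
s=np.array([ray(c,u,v,.0125)[:2] for u,v in((266,167),(369,165),(272,261),(366,259))]);print("screws",s.mean(0),s.round(4).tolist())
print("bars",ray(c,318,184,.036),ray(c,320,261,.036))
r=blob(t,(305,200,365,262),(22,120,90),(35,255,255),.060);print("lid roof",r)
delta(.5645,-.034)
E
```

```text
cell ((318.64171600341797, 229.47539901733398), (45.687644958496094, 47.76761245727539), array([0.5055573 , 0.26166526, 0.046     ]))
screws [0.50423583 0.26141049] [[0.4685, 0.2192], [0.4623, 0.2979], [0.5462, 0.2252], [0.5399, 0.3033]]
bars [0.47467866 0.25942795 0.036     ] [0.53409338 0.26441845 0.036     ]
lid roof ((336.077917098999, 229.8203125), (37.80803298950195, 38.34994125366211), array([ 0.56466896, -0.03238484,  0.06      ]))
tool dx,dy mm [ -44.8 -297.8] dz None at [0.502  0.2606 0.1594]
```

Cell is within about 1.5 mm of centre. Now over the lids.

```bash
python3 -m handwheel '{"gripper":[0.5,0.5,0.5,0.5,0.5,0.5,0.5,0.5],"slide":[[-4,-25,-15],[-5,-30,-15],[-5,-30,0],[-5,-30,0],[-5,-30,0],[-5,-30,0],[-5,-30,0],[-5,-30,0]],"yaw":[0,0,0,0,0,0,0,0]}' >/dev/null
python3 -m handwheel '{"gripper":[0.5,0.5,0.5,0.5,0.5,0.5],"slide":[[-5,-30,0],[-3,-25,0],[0,-8,0],[0,0,0],[0,0,0],[0,0,0]],"yaw":[0,0,0,0,0,0]}'
python3 - <<'E'
from h import *
c=camera("wrist");save(c,"w7.png");np.save("w7.npy",c,allow_pickle=True)
delta(.5645,-.034);print(c["R"]@np.array([.5645,-.034,.112])+c["t"])
E
```

```text
time: 18.0
ee_pos: [0.5661, -0.0331, 0.1885]
tcp_rot: [179.7, 0.9, -176.5]
wrist_force: [-0.0, 0.2, 0.1]
opening: 0.0637
grasp_force: 0.0
tool dx,dy mm [ 1.7 -1. ] dz None at [ 0.5661 -0.0329  0.1887]
[-0.00140606  0.0049226   0.23174811]
```

View pics/w7.png

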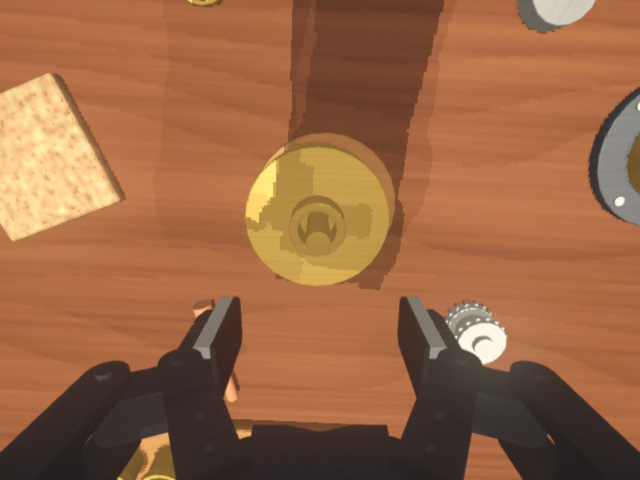

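The lids are centred under the tool: stem top at (318,241), collar about (317,227), roof about (317.5,216).

```bash
python3 - <<'E'
from h import *
c=np.load("w7.npy",allow_pickle=True).item()
for n,u,v,z in(("stem",318,241,.112),("collar",317,227,.084),("roof",317.5,216,.06)): print(n,ray(c,u,v,z))
r=ray(c,318,241,.112);delta(r[0],r[1],.088)
E
```

```text
stem [ 0.56269273 -0.03357307  0.112     ]
collar [ 0.56248244 -0.03425655  0.084     ]
roof [ 0.56140183 -0.03399762  0.06      ]
tool dx,dy mm [ 3.5 -0.4] dz 100.72071518500908 at [ 0.5661 -0.0329  0.1887]
```

```bash
python3 -m handwheel '{"gripper":[0.3,0.3,0.3,0.3,0.3,0.3,0.3,0.3],"slide":[[4,-0.5,0],[0,0,20],[0,0,20],[0,0,20],[0,0,20],[0,0,15],[0,0,0],[0,0,0]],"yaw":[0,0,0,0,0,0,0,0]}'
python3 - <<'E'
from h import *
delta(.5627,-.0337,.088)
E
```

```text
time: 18.72
ee_pos: [0.5632, -0.0337, 0.0937]
tcp_rot: [179.7, 0.8, -176.5]
wrist_force: [0.0, -0.6, 1.0]
opening: 0.0555
grasp_force: 0.0
tool dx,dy mm [0.5 0.1] dz 5.700882793357676 at [ 0.5632 -0.0337  0.0937]
```

```bash
python3 -m handwheel '{"gripper":[0.3,0,-0.4,-1,-1,-1,-1,-1],"slide":[[0.5,0,4],[0,0,0],[0,0,0],[0,0,0],[0,0,0],[0,0,0],[0,0,0],[0,0,0]],"yaw":[0,0,0,0,0,0,0,0]}' 80
python3 -m handwheel '{"gripper":[-1,-1,-1,-1,-1,-1,-1,-1],"slide":[[0,0,-3],[0,0,-8],[0,0,-14],[0,0,-18],[0,0,-18],[0,0,-14],[0,0,-5],[0,0,0]],"yaw":[0,0,0,0,0,0,0,0]}'
python3 - <<'E'
from h import *
c=camera("wrist");save(c,"w8.png");np.save("w8.npy",c,allow_pickle=True)
delta(.5042,.2613)
E
```

```text
time: 19.38
ee_pos: [0.5638, -0.0342, 0.0907]
tcp_rot: [179.7, 1.0, -176.6]
wrist_force: [-1.0, 3.8, 4.7]
opening: 0.0135
grasp_force: 78.0
time: 20.05
ee_pos: [0.5627, -0.035, 0.1711]
tcp_rot: [179.8, 1.0, -176.6]
wrist_force: [-0.1, -0.3, -5.2]
opening: 0.013
grasp_force: 78.3
tool dx,dy mm [ 40.3 299.2] dz None at [ 0.5623 -0.035   0.1697]
```

```bash
python3 -m handwheel '{"gripper":[-1,-1,-1,-1,-1,-1,-1,-1],"slide":[[1,8,0],[2,16,0],[3,22,0],[3,22,0],[3,22,0],[3,22,0],[3,22,0],[3,22,0]],"yaw":[0,0,0,0,0,0,0,0]}' >/dev/null
python3 -m handwheel '{"gripper":[-1,-1,-1,-1,-1,-1,-1,-1],"slide":[[3,22,0],[3,22,0],[3,22,0],[3,22,0],[3,22,0],[2,16,0],[1,8,0],[0,0,0]],"yaw":[0,0,0,0,0,0,0,0]}' >/dev/null
python3 -m handwheel '{"gripper":[-1,-1,-1],"slide":[[0,0,0],[0,0,0],[0,0,0]],"yaw":[0,0,0]}'
python3 - <<'E'
from h import *
c=camera("wrist");save(c,"w8.png");np.save("w8.npy",c,allow_pickle=True)
delta(.5042,.2613);print(np.round(sensors.get_obs()["q"],1))
E
```

```text
time: 21.68
ee_pos: [0.5061, 0.2514, 0.1704]
tcp_rot: [179.8, 0.9, -176.6]
wrist_force: [0.2, -0.2, -4.6]
opening: 0.013
grasp_force: 78.4
tool dx,dy mm [ 1.4 10. ] dz None at [0.5062 0.2514 0.1705]
[26.5  5.3  3.7 87.5 -0.1 23.1]
```

View pics/w8.png

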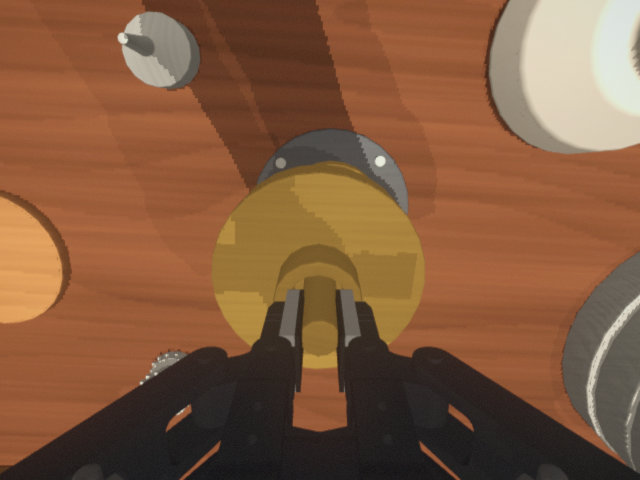

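The lids are held nested by the stem. They hide the stage apart from its far flange edge, so align by TCP to (0.5048, 0.261).

```bash
python3 -m handwheel '{"gripper":[-1,-1,-1,-1,-1,-1,-1,-1],"slide":[[0.5,5,0],[1,4,0],[0,0,10],[0,0,14],[0,0,10],[0,0,4],[0,0,0],[0,0,0]],"yaw":[0,0,0,0,0,0,0,0]}'
python3 - <<'E'
from h import *
delta(.5048,.261,.0907)
c=camera("scene");s=c["img"][190:280,360:480];cv2.imwrite("pics/s2.png",cv2.resize(s,None,fx=6,fy=6,interpolation=cv2.INTER_CUBIC)[:,:,::-1])
E
```

```text
time: 22.4
ee_pos: [0.5044, 0.2613, 0.1324]
tcp_rot: [179.8, 0.9, -176.6]
wrist_force: [0.1, 0.1, -4.0]
opening: 0.0133
grasp_force: 78.6
tool dx,dy mm [-0.4 -0.3] dz 41.69221534365094 at [0.5044 0.2613 0.1324]
```

View pics/s2.png

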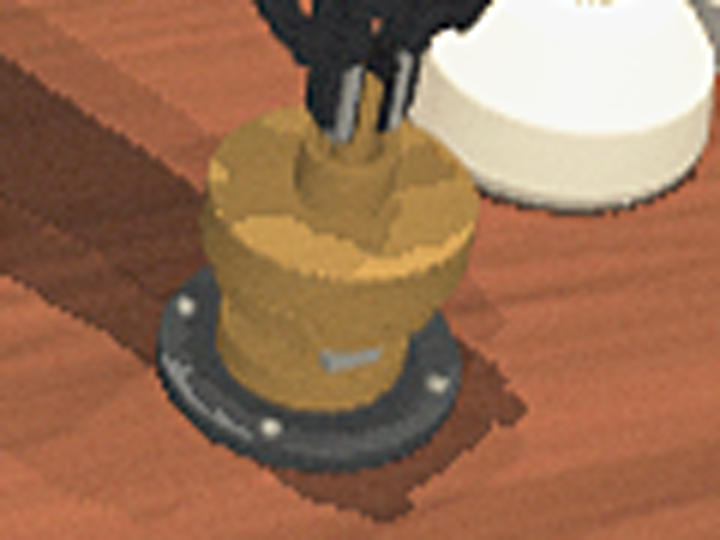

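The pair hangs level and concentric over the stage. I have now viewed 12 pictures against the limit of 10, so I'll view no more and work from numbers only. Lower gently.

```bash
python3 -m handwheel '{"gripper":[-1,-1,-1,-1,-1,-1,-1,-1],"slide":[[0,0,6],[0,0,6],[0,0,6],[0,0,4],[0,0,4],[0,0,0],[0,0,0],[0,0,0]],"yaw":[0,0,0,0,0,0,0,0]}'
python3 -m handwheel '{"gripper":[-1,-1,-1,-1,-1,-1],"slide":[[0.5,0,4],[0.5,0,4],[0,0,2],[0,0,0],[0,0,0],[0,0,0]],"yaw":[0,0,0,0,0,0]}'
```

```text
time: 23.12
ee_pos: [0.505, 0.2616, 0.1067]
tcp_rot: [179.7, 0.9, -176.6]
wrist_force: [-0.3, 0.3, -4.9]
opening: 0.013
grasp_force: 78.6
time: 23.62
ee_pos: [0.5041, 0.2615, 0.0966]
tcp_rot: [179.8, 0.9, -176.6]
wrist_force: [0.6, 0.2, -4.4]
opening: 0.0129
grasp_force: 78.6
```

```bash
python3 -m handwheel '{"gripper":[-1,-1,-1,-1,-1,-1],"slide":[[0,0,2],[0,0,2],[0,0,1],[0,0,0.5],[0,0,0],[0,0,0]],"yaw":[0,0,0,0,0,0]}'
```

```text
time: 24.12
ee_pos: [0.5041, 0.2616, 0.091]
tcp_rot: [179.8, 0.9, -176.6]
wrist_force: [-0.2, 0.1, -3.8]
opening: 0.0132
grasp_force: 78.8
```

```bash
python3 -m handwheel '{"gripper":[-1,-1,-1,-1],"slide":[[0,0,1],[0,0,0],[0,0,0],[0,0,0]],"yaw":[0,0,0,0]}'
python3 -m handwheel '{"gripper":[-1,-1,-1,-1],"slide":[[0,0,1],[0,0,0],[0,0,0],[0,0,0]],"yaw":[0,0,0,0]}'
```

```text
time: 24.45
ee_pos: [0.5042, 0.2619, 0.0908]
tcp_rot: [179.7, 0.9, -176.6]
wrist_force: [-4.3, 2.2, 5.6]
opening: 0.013
grasp_force: 79.7
time: 24.78
ee_pos: [0.5043, 0.262, 0.0907]
tcp_rot: [179.7, 1.0, -176.6]
wrist_force: [-6.6, 0.5, 13.5]
opening: 0.013
grasp_force: 80.8
```

Seated: contact comes at the same TCP height as on the plinth. Relax, release, and rise clear.

```bash
python3 -m handwheel '{"gripper":[-1,-0.7,-0.5,-0.3,0,0.35,0.35,0.35],"slide":[[0,0,-1],[0,0,0],[0,0,0],[0,0,0],[0,0,0],[0,0,0],[0,0,0],[0,0,0]],"yaw":[0,0,0,0,0,0,0,0]}' 30
python3 -m handwheel '{"gripper":[0.35,0.35,0.35,0.35,0.35,0.35,0.35,0.35],"slide":[[0,0,0],[0,0,-8],[0,0,-15],[0,0,-25],[0,0,-25],[0,0,-15],[0,0,0],[0,0,0]],"yaw":[0,0,0,0,0,0,0,0]}'
python3 - <<'E'
from h import *
c=camera("wrist");np.save("w9.npy",c,allow_pickle=True);h=cv2.cvtColor(c["img"],cv2.COLOR_RGB2HSV)
print(blob(c,(215,100,425,293),(18,90,60),(35,255,255),.060));
g=cv2.cvtColor(c["img"],cv2.COLOR_RGB2GRAY)[170:290,260:380]
o=sensors.get_obs();print(o["ee_pos"])
for n,X in(("stem",[.5042,.2615,.112]),("collar",[.5042,.2615,.084]),("roof",[.5042,.2615,.06])):
    q=c["R"]@np.array(X)+c["t"];print(n,c["fx"]*q[0]/q[2]+c["cx"],c["fy"]*q[1]/q[2]+c["cy"],q[2])
e=cv2.Canny(g,30,80)
for k in cv2.findContours(e,cv2.RETR_LIST,cv2.CHAIN_APPROX_NONE)[0]:
    if len(k)>30: E=cv2.fitEllipse(k);print(len(k),np.round(E[0],1)+[260,170],np.round(E[1],1))
E
```

```text
time: 25.45
ee_pos: [0.5042, 0.2615, 0.0899]
tcp_rot: [179.8, 0.9, -176.6]
wrist_force: [0.5, -0.2, 0.1]
opening: 0.0581
grasp_force: 0.0
time: 26.12
ee_pos: [0.5032, 0.2613, 0.1791]
tcp_rot: [179.7, 1.0, -176.6]
wrist_force: [0.8, 0.1, -0.9]
opening: 0.0578
grasp_force: 0.0
((318.42796325683594, 221.44730377197266), (145.34207153320312, 146.82061767578125), array([0.50027617, 0.26126853, 0.06      ]))
[0.50281066 0.26108328 0.17786612]
stem 318.6004057755574 252.94535878890187 0.22362529733378475
collar 318.5006445282926 237.50805748727367 0.25013366399630116
roof 318.43056294541816 226.66346061034554 0.27285512113560095
177 [318.3 238. ] [38.4 39.3]
38 [297.8 229.3] [ 8.9 10.2]
134 [320.  232.4] [26.6 27.4]
136 [318.6 234.2] [47.6 55.1]
1027 [322.6 245.2] [ 81.9 112.7]
96 [262.5 188.2] [ 9.8 43.1]
50 [381.9 180.9] [ 7.4 31.3]
90 [302.3 186.2] [ 6.3 37.7]
```

The collar's hole outlines at (318.3,238), against a predicted (318.5,237.5), so the nested lids are where they should be. Lower over the collar.

```bash
python3 -m handwheel '{"gripper":[0.6,0.6,0.6,0.6,0.6,0.6,0.6,0.6],"slide":[[0,0,15],[0,0,20],[0,0,20],[0,0,20],[0,0,15],[0,0,12],[0,0,0],[0,0,0]],"yaw":[0,0,0,0,0,0,0,0]}' 60
python3 - <<'E'
from h import *
delta(.5042,.2615,.066)
E
```

```text
time: 26.83
ee_pos: [0.5038, 0.2613, 0.0752]
tcp_rot: [179.8, 0.8, -176.6]
wrist_force: [-0.7, 0.1, 0.2]
opening: 0.0684
grasp_force: 0.0
tool dx,dy mm [-0.4  0.1] dz 9.227093090983185 at [0.5038 0.2613 0.0752]
```

```bash
python3 -m handwheel '{"gripper":[0.6,0.6,0.6,0.4,0.2,0,-0.3,-0.3],"slide":[[0,0,5],[0,0,3],[0,0,0],[0,0,0],[0,0,0],[0,0,0],[0,0,0],[0,0,0]],"yaw":[0,0,0,0,0,0,0,0]}' 50
python3 -m handwheel '{"gripper":[-0.3,-0.3],"slide":[[0,0,0],[0,0,0]],"yaw":[0,0]}'
python3 -m handwheel '{"gripper":[-0.3,-0.3,-0.3,-0.3,-0.3,-0.3],"slide":[[0,0,-1],[0,0,-2],[0,0,-2],[0,0,-2],[0,0,0],[0,0,0]],"yaw":[0,0,0,0,0,0]}'
```

```text
time: 27.5
ee_pos: [0.5048, 0.2617, 0.0688]
tcp_rot: [179.7, 1.0, -176.6]
wrist_force: [-0.7, -1.8, 5.5]
opening: 0.0384
grasp_force: 50.0
time: 27.67
ee_pos: [0.5048, 0.2617, 0.0688]
tcp_rot: [179.7, 1.0, -176.6]
wrist_force: [-1.4, -0.9, 5.4]
opening: 0.0377
grasp_force: 50.0
time: 28.17
ee_pos: [0.5044, 0.2617, 0.075]
tcp_rot: [179.8, 0.9, -176.6]
wrist_force: [-0.7, 0.0, -3.7]
opening: 0.0382
grasp_force: 50.4
```

```bash
python3 -m handwheel '{"gripper":[-0.3,-0.3,-0.3,-0.3,-0.3,-0.3,-0.3,-0.3],"slide":[[0,0,-4],[-0.1,0,-6],[-0.1,0,-6],[-0.1,0,-6],[-0.1,0,-6],[-0.1,0,-4],[0,0,0],[0,0,0]],"yaw":[0,0,0,0,0,0,0,0]}'
python3 - <<'E'
from h import *
delta(.5046,.2616)
E
```

```text
time: 28.83
ee_pos: [0.5045, 0.2616, 0.1073]
tcp_rot: [179.7, 0.9, -176.6]
wrist_force: [-0.2, 0.3, -3.0]
opening: 0.0379
grasp_force: 50.5
tool dx,dy mm [-0.1  0. ] dz None at [0.5045 0.2616 0.1073]
```

```bash
python3 -m handwheel '{"gripper":[-0.3,-0.3,-0.3,-0.3,-0.3,-0.3,-0.3,-0.3],"slide":[[-0.1,0,-6],[-0.1,0,-8],[-0.1,0,-8],[-0.1,0,-8],[-0.1,0,-8],[-0.1,0,-8],[-0.1,0,-8],[0,0,-5]],"yaw":[0,0,0,0,0,0,0,0]}'
python3 -m handwheel '{"gripper":[-0.3,-0.3,-0.3,-0.3,-0.3,-0.3,-0.3,-0.3],"slide":[[0,0,-3],[0,0,0],[0,0,0],[0,0,0],[0,0,0],[0,0,0],[0,0,0],[0,0,0]],"yaw":[0,0,0,0,0,0,0,0]}'
python3 - <<'E'
from h import *
s=camera("scene");np.save("s3.npy",s,allow_pickle=True)
def pj(X): q=s["R"]@np.array(X)+s["t"];return s["fx"]*q[0]/q[2]+s["cx"],s["fy"]*q[1]/q[2]+s["cy"]
print("expected inner roof centre",pj([.504,.2615,.056]),"outer rim",pj([.504,.2615,.12]))
h=cv2.cvtColor(s["img"],cv2.COLOR_RGB2HSV);m=cv2.inRange(h[170:275,370:460],(15,110,60),(35,255,255))
for row in range(0,105,3): x=np.flatnonzero(m[row]);print(170+row,(x.min()+370,x.max()+370,len(x)) if len(x) else None,end="; ")
E
```

```text
time: 29.5
ee_pos: [0.5044, 0.2613, 0.1674]
tcp_rot: [179.7, 1.0, -176.6]
wrist_force: [0.5, -0.2, -2.4]
opening: 0.0382
grasp_force: 50.6
time: 30.17
ee_pos: [0.5041, 0.2612, 0.1688]
tcp_rot: [179.8, 0.9, -176.6]
wrist_force: [0.9, -0.4, -2.2]
opening: 0.0385
grasp_force: 50.6
expected inner roof centre (np.float64(414.1576571482341), np.float64(235.02872273936603)) outer rim (np.float64(418.11141588047485), np.float64(215.00651870596624))
170 None; 173 None; 176 None; 179 None; 182 None; 185 None; 188 (np.int64(419), np.int64(421), 3); 191 (np.int64(403), np.int64(429), 18); 194 (np.int64(400), np.int64(436), 23); 197 (np.int64(398), np.int64(440), 32); 200 (np.int64(397), np.int64(442), 41); 203 (np.int64(397), np.int64(443), 47); 206 (np.int64(396), np.int64(443), 48); 209 (np.int64(396), np.int64(443), 48); 212 (np.int64(397), np.int64(442), 46); 215 (np.int64(398), np.int64(441), 44); 218 (np.int64(401), np.int64(440), 40); 221 (np.int64(406), np.int64(438), 33); 224 (np.int64(403), np.int64(431), 29); 227 (np.int64(398), np.int64(426), 29); 230 (np.int64(396), np.int64(430), 35); 233 (np.int64(395), np.int64(432), 38); 236 (np.int64(395), np.int64(433), 39); 239 (np.int64(395), np.int64(433), 39); 242 (np.int64(394), np.int64(432), 39); 245 (np.int64(394), np.int64(431), 38); 248 (np.int64(394), np.int64(430), 37); 251 (np.int64(395), np.int64(430), 36); 254 (np.int64(398), np.int64(428), 31); 257 (np.int64(402), np.int64(426), 25); 260 (np.int64(411), np.int64(419), 8); 263 None; 266 None; 269 None; 272 None;
```

The wrist carries 2.2 N, which is just the outer lid, about 100 mm up from its seat. The inner lid shows at columns 395–433 (middle 414, predicted 414.2), at the predicted height. Hand in.

```bash
python3 -c "
from workcell import ticket
print(ticket.job_done())"
```

```text
the job is handed in; nothing more can be done
None
```

The job is handed in, with no verdict returned: by my measurements the cell was about 1.5 mm from stage centre, the inner lid is fully down over it, and the outer lid is held level with its rim about 120 mm above the inner rim; I viewed 12 pictures, two over the limit of 10.

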